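# Shut the beam and fold back the optics enclosure's cover

## Task

Open up the laser enclosure for adjustment. First close the beam shutter by sliding its post all the way so that the blade stands between the beam tubes, then push the two-panel cover back by its bar until the panels are folded flat against each other at the hinge end. Leave the loose things around it where they are, and let go of everything.

Things in the scene. Friction and masses are not known exactly. Their poses are not given: they have to be found in the camera images.
- enclosure: Fixed black open-topped box with aluminium corner posts, 190 mm (its x) by 240 mm (its y), rim 80 mm above the table; origin at the centre of its underside, z up. The grey laser source (200 x 75 mm, top 84 mm high) is part of it, beyond its far (+x) wall, from x = 160 to 360 mm, centred on y = 0. The whole turns in yaw from start to start.
- cover_hinge (a point): Fixed hinge line of the cover at the box's rim: enclosure x = 0, y = +110 mm, 84 mm above the table; the line runs along the enclosure's x. The rear cover panel turns about it.
- cover_ridge (a point): Hinge between the two cover panels, middle of its length (along enclosure x), on their undersides. Its height is 84 + 110*sin(fold/2) mm. Each panel is grey, 180 mm (along x) by 110 mm, 6 mm thick. The front panel's foot is guided level along the rim, so both panels lean equally, by half the fold angle.
- cover_front (a joint): Fold angle between the two cover panels, rad: 0 = flat in line over the box, 3.14 = undersides flat together, upright over the hinge line, where there is a stop. It starts at 0.75 to 1.15, a low tent, and stays where it is left. Pushing the bar or foot towards the hinge (enclosure +y) raises the ridge and folds the panels; it takes about 2 to 6 N.
- cover_bar (a point): Middle of the steel push bar on the front panel's outer face: 10 mm diameter, 110 mm long, along the enclosure's x, its centre 30 mm off the face and 20 mm up from the foot edge. It is about 125 mm above the table at the start and 104 mm when folded, where it lies at enclosure y = 74 mm.
- cover_foot (a point): Middle of the foot edge of the front panel (underside), always 84 mm above the table, at enclosure x = 0 and y = 110 - 220*cos(fold/2) mm.
- shutter (a joint): Slide of the beam shutter, m: 0 = fully open, 0.045 = fully closed, at its end stop with the dark blade between the two beam tubes. Starts between 0 and 0.008. It moves along the enclosure's -y as the value grows, needs about 2 to 3 N, and stays where it is left.
- shutter_post (a point): Top centre of the shutter's upright black push post: 16 mm diameter, 30 mm tall, its top 123 mm above the table, at enclosure x = 125 mm and y = 45 mm (open) to 0 (closed). Under it is the blade, 5 mm thick (x), 30 mm wide (y), from 33 to 93 mm above the table.
- beam_gap (a point): Middle of the gap between the two black beam tubes (22 mm diameter), at enclosure x = 125 mm, y = 0, 52 mm above the table. The beam runs along enclosure -x through it; the closed shutter's blade fills it.
- lens_mount: loose small lens in a black round cell on a steel post and round foot, 85 mm tall, 40 mm foot, standing beside the enclosure's bar end; origin at the centre of its underside. Leave it alone.
- mirror_mount: loose optic in a black round cell on a post, 100 mm tall, 40 mm foot, standing on the far side of the enclosure; origin at the centre of its underside. Leave it alone.
- post_holder: loose black post holder on a round foot with a steel post, 81 mm tall, 44 mm foot, beside the enclosure's bar end; origin at the centre of its underside. Leave it alone.
- clamp_fork: loose flat aluminium clamping fork, 81 x 36 x 9 mm, beside the enclosure's hinge end; origin at the centre of its underside. Leave it alone.
- driver: loose screwdriver lying on the table, 170 mm long; origin at the centre of its underside (its x along the shaft). Leave it alone.
- screw_tray: loose grey divided tray, 100 x 140 x 30 mm; origin at the centre of its underside. Leave it alone.
- bottle: loose closed amber bottle, 60 mm diameter, 130 mm tall; origin at the centre of its underside. Leave it alone.
- optic_box: loose cardboard box, 70 x 70 x 35 mm; origin at the centre of its underside. Leave it alone.

How it is judged:
On the way, in this order (a step that is already met when the one before it is completed fails the run):
1. the shutter is closed (within 5 mm of its stop) (value of joint shutter above 0.04 m), for 0.2 s.
2. the cover's panels are folded together (fold angle over 2.93 rad) (value of joint cover_front above 2.93 rad), for 0.2 s.
At the end, for the whole second after the job is handed in: The shutter is within 5 mm of its closed stop (joint over 0.040 m), the cover's fold angle is over 2.93 rad (panels within 12 degrees of flat together) and at rest, and no loose thing has been moved by more than 40 mm or tipped over (value of joint shutter above 0.04 m and value of joint cover_front above 2.93 rad and velocity of joint cover_front between -0.05 and 0.05 rad/s); the robot touches nothing.
It fails at once if the cover is pushed back (fold angle over 1.6 rad) while the shutter is still open (value of joint shutter below 0.035 m and value of joint cover_front above 1.6 rad).
It fails at once if a loose thing is moved by more than 40 mm or a standing one is tipped over (distance of any of lens_mount, mirror_mount, post_holder, clamp_fork, driver, screw_tray, bottle, optic_box from where it was at the start of the episode above 0.04 m or angle between any of lens_mount, mirror_mount, post_holder, bottle's own z axis and vertical above 0.6 rad).
It also fails if it takes over 42 s, if anything falls off the work surface, if the arm or the gripper's body presses on something with over 40 N, if the wrist force passes 120 N, or if a joint passes its speed limit or range.

## Robot

A 6-joint arm with a two-finger parallel gripper is mounted at the origin on the work surface. World frame = base frame: x ahead of the robot, y to its left, z up, the work surface at z = 0. Lengths are in m, angles in rad, forces in N, time in s.
With the tool pointing down it reaches from about 0.25 to 0.725 m from the base axis. Payload 4 kg.
Tool frame: the origin (TCP) lies midway between the tips of the shut fingers; the grasp point (between the pads) lies 19 mm behind it; y points along the fingers, x is the direction in which the jaws open and shut, and the axes are right-handed (so a half turn about y gives the same grasp; the last joint's range is limited). The gripper opens to 85 mm and grips with 20 to 120 N. Pads are 22 mm wide; open, the fingers measure 114 mm over their backs; the gripper's body (76 mm by 85 mm) begins 54 mm behind the grasp point. The pads swing forward as they close: fully open they stand 13 mm farther back than shut.
Start: joints at [1.194, 0.241, 0.005, 1.335, 0, 1.571], TCP at [0.184, 0.465, 0.231] pointing down, gripper open.
Joint ranges: [-2.72, 2.72], [-1.05, 1.87], [-1.09, 1.28], [-1.99, 2.15], [-1.42, 1.44], [-3.14, 3.14]. Speed limits (rad/s): [2.79, 2.79, 3.14, 3.14, 3.14, 3.14].

## Interface

Orientations are given as a unit quaternion [x, y, z, w].
In Python, from workcell import bot gives the robot as it stands. The module is installed in compiled form; this text tells all that it offers.
- The arm moves only by the shell command python3 -m inch 'ROWS'. ROWS is text: rows parted by semicolons, each of 7 numbers parted by spaces: the turn, a rotation vector about the tool's x, y, z in degrees, then the shift along the tool's x, y, z in mm, then the closure, from 0 (fully open) to 1 (shut). In form: ax ay az dx dy dz fingers; .... A call has 1 to 12 rows; each row shifts and turns the commanded pose from where the row before left it, along the tool's axes as they then stand; what a row does not reach is not made up. A row lasts 1/8 s, in which the tool goes at most 62.5 mm and 10.7 degrees, less where a joint would pass 70% of its speed; a pose out of reach is approached as far as the arm can. A call with a gripper value outside its range is refused whole. The fingers move at their own pace and stop on an object; the grip force is fixed at half the most. Time passes only in rows, so rows that do not move let the fingers close. It gives the time, the measured TCP pose, the force and the opening at its end, in the units of the state.
- bot.get_obs(): the state, without advancing time (a new reading comes with each control period).
- bot.camera(name): name is "side" or "top"; returns a dict with "color" (480x640x3 uint8, blue, green, red), "fx", "fy", "cx", "cy" (pixels), "k1" (the pictures are not rectified: a ray, as slopes to the right and down, at radius r is drawn at 1 + k1 r^2 times it, then the intrinsics apply), "extrinsics" (4x4, takes a point from world to camera coordinates). Camera axes: x right, y up, looking along -z (the intrinsics and any distortion apply to the point x, -y, -z); pixel columns grow to the right and rows downward; lengths in m; the calibration is good to about 2 mm. A picture is of the moment at which its call begins. There is no depth.
- bot.job_done(): hands the job in, once; it reports no verdict.
Trained networks look in the newest picture that a camera, given by its name, has taken for a name from the list of things; names that differ only in an ending like _2 or _b are one class to them, and where a whole thing is asked for, a point or a joint stands for the part that bears it (a point fixed in the world has none). Each returns a list of dicts, best first, with "conf" (0 to 1); they miss things now and then, are a little off and sometimes report something else, mostly with a low value. They report only what shows in the picture. A call takes as long as a camera call.
- bot.look_for(name, camera): "extent" ([left, top, right, bottom] in pixels, round what is visible of it).
- bot.cut_out(name, camera): "region" (480x640 bool, what is visible of it) and "extent" ([left, top, right, bottom] in pixels, round what is visible of it).
- bot.spot_point(name, camera): "point" ([column, row] in pixels: a listed point, or the origin of a listed thing).
The state is a dict: "clock": time; "joint_pos": joint angles; "joint_vel": joint speeds; "tau": joint torques, N m; "eef_pos": TCP position; "tool_rot": TCP orientation; "ft_force": force on the tool from outside, world axes, zero at the start; "ft_torque": the same for the moment, N m; "grip_width": finger opening in m.
Only numpy, scipy, OpenCV 4.12 (cv2) and the standard library are available. Lean on these libraries where they do the work, as an engineer would, in place of code of your own. Each camera call takes 0.05 s, during which the arm holds its last target.

## Working session

There is one attempt and no reset: what is moved stays moved. The work goes in short steps, Python scripts to look and compute and a shell command to move; the robot and the scene stay as the last step left them, time stands still between calls to the robot, and variables do not carry over. Pictures are saved under pics/ and viewed, and the job is handed in when it is done.

```bash
mkdir -p pics; cat > h.py <<'E'
import numpy as np,cv2
from workcell import bot
from scipy.optimize import least_squares
from scipy.spatial.transform import Rotation as R
def proj(c,P):
    E=np.array(c["extrinsics"]);p=(E[:3,:3]@np.atleast_2d(P).T).T+E[:3,3]
    x=p[:,0]/-p[:,2];y=-p[:,1]/-p[:,2];s=1+c["k1"]*(x*x+y*y)
    return np.c_[c["fx"]*x*s+c["cx"],c["fy"]*y*s+c["cy"]]
def onz(c,uv,z):
    from scipy.optimize import fsolve
    return fsolve(lambda q:proj(c,[q[0],q[1],z])[0]-uv,[0.4,0.1])
E
python3 - <<'E'
from h import *
o=bot.get_obs();print({k:np.round(o[k],3) for k in ["clock","eef_pos","tool_rot","ft_force","grip_width"]})
for n in ["top","side"]:
    c=bot.camera(n);cv2.imwrite(f"pics/{n}0.png",c["color"]);
    E=np.array(c["extrinsics"]);print(n,"cam at",-E[:3,:3].T@E[:3,3])
    for nm,z in [("enclosure",0),("cover_hinge",.084),("shutter_post",.123),("beam_gap",.052),("cover_bar",.125),("cover_foot",.084),("lens_mount",0),("mirror_mount",0),("post_holder",0),("clamp_fork",0),("driver",0),("screw_tray",0),("bottle",0),("optic_box",0),("cover_ridge",.13)]:
        r=bot.spot_point(nm,n)
        for d in r[:2]: print(nm,round(d["conf"],2),np.round(d["point"]),np.round(onz(c,d["point"],z),3))
E
```

```text
{'clock': np.float64(0.0), 'eef_pos': array([0.184, 0.464, 0.23 ]), 'tool_rot': array([ 0.585,  0.397, -0.398, -0.584]), 'ft_force': array([-0.032, -1.022, -0.015]), 'grip_width': np.float64(0.086)}
top cam at [ 0.24226964 -0.01855915  1.40325777]
enclosure 0.71 [299. 260.] [0.497 0.058]
cover_hinge 0.6 [255. 256.] [0.496 0.169]
cover_hinge 0.26 [252. 193.] [0.669 0.18 ]
shutter_post 0.55 [216. 265.] [0.467 0.262]
shutter_post 0.53 [282. 204.] [0.622 0.096]
beam_gap 0.72 [295. 211.] [0.623 0.066]
beam_gap 0.35 [300. 259.] [0.491 0.055]
cover_bar 0.88 [333. 249.] [ 0.501 -0.034]
cover_foot 0.77 [333. 254.] [ 0.496 -0.035]
lens_mount 0.71 [378. 234.] [ 0.569 -0.163]
mirror_mount 0.45 [248. 194.] [0.691 0.202]
post_holder 0.57 [300. 213.] [0.634 0.056]
post_holder 0.47 [367. 276.] [ 0.451 -0.126]
clamp_fork 0.73 [219. 269.] [0.476 0.281]
clamp_fork 0.38 [300. 260.] [0.498 0.057]
driver 0.54 [483. 288.] [ 0.409 -0.445]
screw_tray 0.55 [494. 233.] [ 0.564 -0.49 ]
bottle 0.72 [165. 215.] [0.635 0.439]
optic_box 0.93 [153. 290.] [0.422 0.464]
cover_ridge 0.95 [293. 250.] [0.501 0.066]
cover_ridge 0.39 [220. 268.] [0.457 0.251]
side cam at [-0.17352752 -0.98823875  0.7932131 ]
enclosure 0.6 [292. 254.] [0.497 0.046]
enclosure 0.4 [262. 188.] [0.649 0.45 ]
cover_hinge 0.63 [269. 212.] [0.497 0.155]
shutter_post 0.44 [321. 194.] [0.629 0.09 ]
beam_gap 0.87 [328. 219.] [0.635 0.068]
cover_bar 0.68 [314. 225.] [ 0.51  -0.041]
cover_bar 0.21 [293. 253.] [ 0.394 -0.116]
cover_foot 0.9 [309. 240.] [ 0.495 -0.036]
lens_mount 0.85 [365. 281.] [ 0.572 -0.168]
mirror_mount 0.48 [318. 210.] [0.7   0.204]
post_holder 0.53 [319. 291.] [ 0.454 -0.133]
driver 0.76 [394. 374.] [ 0.408 -0.444]
screw_tray 0.58 [468. 348.] [ 0.582 -0.485]
bottle 0.75 [261. 188.] [0.647 0.451]
optic_box 0.98 [202. 205.] [0.431 0.458]
```

```bash
python3 - <<'E'
from h import *
a=cv2.imread("pics/top0.png")[150:330,120:420];cv2.imwrite("pics/t0c.png",cv2.resize(a,None,fx=2.6,fy=2.6,interpolation=cv2.INTER_CUBIC))
a=cv2.imread("pics/side0.png")[150:330,180:440];cv2.imwrite("pics/s0c.png",cv2.resize(a,None,fx=3,fy=3,interpolation=cv2.INTER_CUBIC))
print(R.from_quat(bot.get_obs()["tool_rot"]).as_matrix().round(3))
E
```

```text
[[ 0.368 -0.    -0.93 ]
 [ 0.93  -0.     0.368]
 [-0.    -1.     0.   ]]
```

View pics/t0c.png

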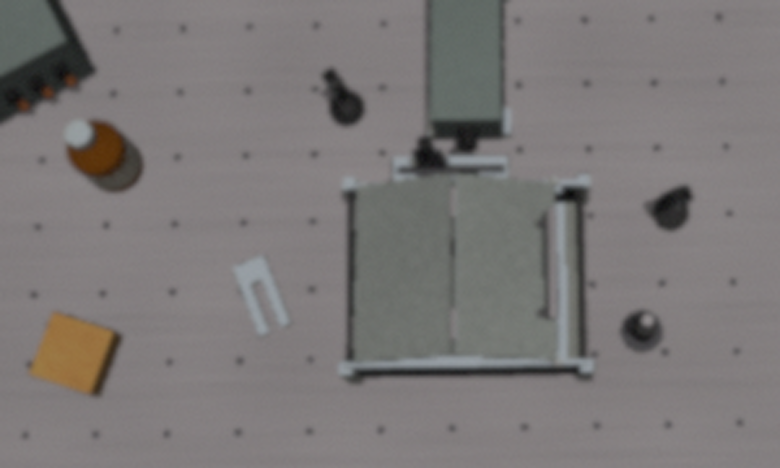

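View pics/s0c.png

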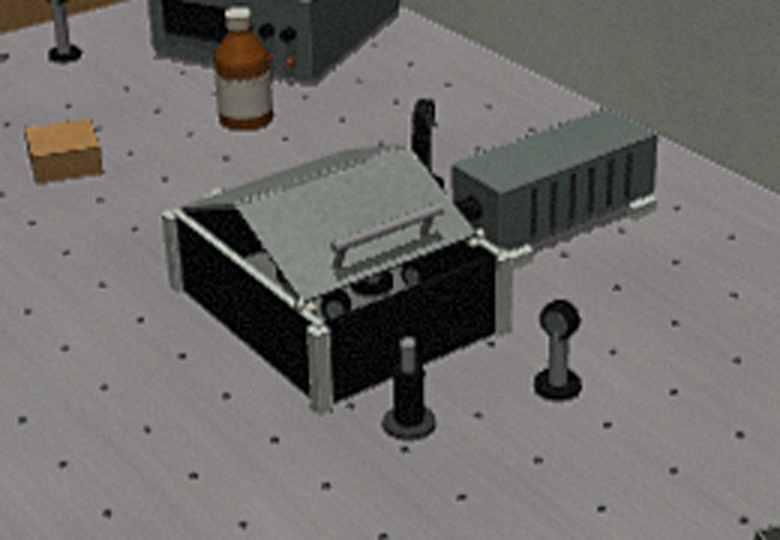

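The top crop shows the box with corner posts at about crop (350,185), (585,182), (348,369), (585,367). It also shows the black shutter post at about (428,150) and the bar at about (565,275). The side crop confirms the low tent, with the bar facing the lens mount and post holder. I'll fit the enclosure pose next.

```bash
python3 - <<'E'
from h import *
c=bot.camera("top");s=bot.camera("side")
C=np.array([[350,185],[585,182],[348,369],[585,367]])/2.6+[120,150]
W=np.array([onz(c,p,.08) for p in C]);print(W.round(3),W.mean(0).round(3))
v=W[1]-W[0]+W[3]-W[2];print("yaw deg",np.degrees(np.arctan2(-v[0],-v[1]))*-1, np.linalg.norm(v)/2)
u=W[0]-W[2]+W[1]-W[3];print("yaw from x edge",np.degrees(np.arctan2(u[1],u[0])),np.linalg.norm(u)/2)
S=np.array([[174,212],[318,326],[505,255]])/3+[180,150]
print("side corners TL.. BL,BR,TR",[onz(s,p,.08).round(3) for p in S])
for nm,z in [("shutter_post",.123),("cover_bar",.12),("beam_gap",.052)]:
  for n,cc in (("top",c),("side",s)):
    for d in bot.look_for(nm,n)[:2]:
      e=d["extent"];print(nm,n,round(d["conf"],2),np.round(e,1), onz(cc,[(e[0]+e[2])/2,e[1]] if nm=="shutter_post" else [(e[0]+e[2])/2,(e[1]+e[3])/2],z).round(3))
E
```

```text
[[ 0.591  0.172]
 [ 0.589 -0.068]
 [ 0.402  0.172]
 [ 0.399 -0.063]] [0.495 0.053]
yaw deg -0.550673818604035 0.23794298408330009
yaw from x edge -0.7990910105608022 0.1891736905489119
side corners TL.. BL,BR,TR [array([0.407, 0.17 ]), array([ 0.406, -0.066]), array([ 0.594, -0.073])]
shutter_post top 0.72 [277.9 201.9 292.6 217.2] [0.629 0.087]
shutter_post side 0.41 [320.6 194.5 320.1 203.7] [0.626 0.089]
shutter_post side 0.27 [234.  189.7 398.9 285.6] [0.636 0.12 ]
cover_bar top 0.74 [291.1 215.3 335.5 286. ] [0.499 0.016]
cover_bar side 0.97 [263.9 201.  342.8 252.6] [ 0.488 -0.024]
beam_gap top 0.67 [251.7 126.9 346.9 297.4] [0.621 0.055]
beam_gap side 0.67 [229.7 186.3 401.1 287.5] [0.549 0.009]
```

```bash
python3 -m inch '0 9.87 0 0 0 0 1;0 9.87 0 0 0 0 1;0 9.87 0 0 0 0 1;0 9.87 0 0 0 0 1;0 9.87 0 0 0 0 1;0 9.87 0 0 0 0 1;0 9.87 0 0 0 0 1;0 0 0 0 0 0 1'; python3 -c "
from h import *
print(R.from_quat(bot.get_obs()['tool_rot']).as_matrix().round(3))"
```

```text
clock: 3.0
eef_pos: [0.184, 0.4649, 0.2313]
tool_rot: [-0.707, 0.003, -0.003, 0.707]
ft_force: [-0.3, 0.8, -0.5]
grip_width: 0.0002
[[ 1.    0.    0.01]
 [-0.01  0.    1.  ]
 [ 0.   -1.    0.  ]]
```

```bash
python3 -m inch '0 0 0 44 0 -32 1;0 0 0 44 0 -32 1;0 0 0 44 0 -32 1;0 0 0 44 0 -32 1;0 0 0 44 0 -32 1;0 0 0 44 0 -32 1;0 0 0 44 0 -32 1;0 0 0 44 0 -32 1;0 0 0 44 0 -32 1;0 0 0 44 0 -32 1;0 0 0 0 0 0 1;0 0 0 0 0 0 1'
```

```text
clock: 4.5
eef_pos: [0.6197, 0.1397, 0.2308]
tool_rot: [-0.707, 0.004, -0.003, 0.707]
ft_force: [0.5, -0.0, -0.1]
grip_width: -0.0
```

Next I lower the tip to about z = 0.104 (127 mm down) with a 3 mm shift in x, then check the picture.

```bash
python3 -m inch '0 0 0 1 32 0 1;0 0 0 1 32 0 1;0 0 0 1 32 0 1;0 0 0 0 31 0 1;0 0 0 0 0 0 1;0 0 0 0 0 0 1'; python3 - <<'E'
from h import *
for n,b in (("top",(150,250,220,350)),("side",(150,270,260,400))):
    c=bot.camera(n)
    a=c["color"][b[0]:b[1],b[2]:b[3]];cv2.imwrite(f"pics/{n}1.png",cv2.resize(a,None,fx=4,fy=4,interpolation=cv2.INTER_CUBIC))
    print(n,proj(c,bot.get_obs()["eef_pos"])-[b[2],b[0]])
E
```

```text
clock: 5.25
eef_pos: [0.6234, 0.1408, 0.1061]
tool_rot: [-0.707, 0.003, -0.004, 0.707]
ft_force: [0.9, 0.0, 0.8]
grip_width: 0.0
top [[45.37545848 56.09500622]]
side [[48.99323813 43.42240982]]
```

View pics/side1.png

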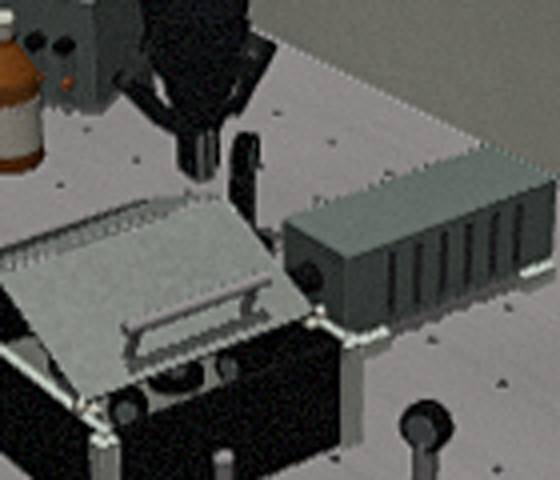

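View pics/top1.png

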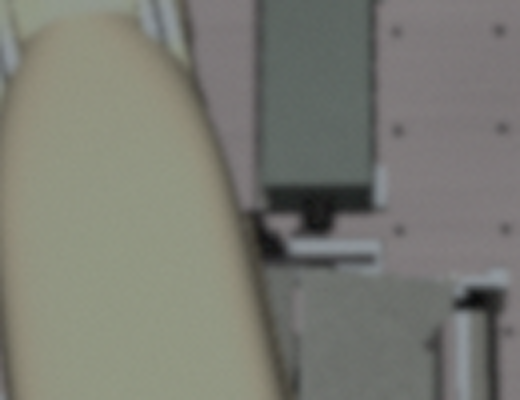

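The tips stand just +y of the post, behind the ridge. The top view is blocked by the arm. I push in -y in small steps and watch the force.

```bash
python3 -m inch '0 0 0 0 1 -10 1;0 0 0 0 1 -10 1;0 0 0 0 0 -5 1;0 0 0 0 0 -5 1'; python3 -m inch '0 0 0 0 0 -5 1;0 0 0 0 0 -5 1;0 0 0 0 0 -5 1;0 0 0 0 0 -5 1'; python3 -m inch '0 0 0 0 0 -5 1;0 0 0 0 0 -5 1;0 0 0 0 0 -4 1;0 0 0 0 0 0 1'
```

```text
clock: 5.85
eef_pos: [0.6228, 0.1095, 0.1024]
tool_rot: [-0.707, 0.004, -0.004, 0.708]
ft_force: [-0.2, 1.4, 0.7]
grip_width: 0.0001
clock: 6.35
eef_pos: [0.6227, 0.0895, 0.1024]
tool_rot: [-0.707, 0.004, -0.004, 0.707]
ft_force: [-0.2, 2.1, -0.2]
grip_width: -0.0001
clock: 6.85
eef_pos: [0.6223, 0.0749, 0.1023]
tool_rot: [0.707, -0.005, 0.004, -0.707]
ft_force: [-0.2, -0.4, 0.1]
grip_width: -0.0002
```

```bash
python3 -m inch '0 0 0 0 0 -3 1;0 0 0 0 0 -2 1'; python3 -m inch '0 0 0 0 0 -3 1;0 0 0 0 0 0 1';  python3 -m inch '0 0 0 0 0 -3 1;0 0 0 0 0 0 1'
```

```text
clock: 7.1
eef_pos: [0.6222, 0.073, 0.1023]
tool_rot: [-0.705, 0.004, -0.004, 0.709]
ft_force: [1.1, 9.4, -0.1]
grip_width: 0.0001
clock: 7.35
eef_pos: [0.6222, 0.0729, 0.1024]
tool_rot: [-0.704, 0.003, -0.003, 0.711]
ft_force: [0.2, 14.4, -1.6]
grip_width: -0.0001
clock: 7.6
eef_pos: [0.6221, 0.0727, 0.1024]
tool_rot: [-0.702, 0.002, -0.002, 0.712]
ft_force: [0.1, 20.1, -0.9]
grip_width: 0.0001
```

```bash
python3 -m inch '0 0 0 0 0 20 1;0 0 0 0 0 15 1;0 0 0 0 -40 0 1;0 0 0 0 -50 0 1;0 0 0 -23 -20 -40 0.5;0 0 0 -35 0 -45 0.5;0 0 0 -35 0 -45 0.5;0 0 0 -32 0 -45 0.5;0 0 0 0 0 0 0.5;0 0 0 0 0 0 0.5'; python3 - <<'E'
from h import *
for n,b in (("top",(150,280,220,420)),("side",(150,300,240,440))):
    c=bot.camera(n)
    a=c["color"][b[0]:b[1],b[2]:b[3]];cv2.imwrite(f"pics/{n}2.png",cv2.resize(a,None,fx=4,fy=4,interpolation=cv2.INTER_CUBIC))
    for nm,z in (("shutter_post",.123),("cover_bar",.12),("cover_foot",.084)):
        for d in bot.spot_point(nm,n)[:2]: print(n,nm,d["conf"],onz(c,d["point"],z).round(3))
E
```

```text
clock: 8.85
eef_pos: [0.496, -0.074, 0.2126]
tool_rot: [0.707, -0.004, 0.005, -0.707]
ft_force: [0.3, 0.8, 0.4]
grip_width: 0.0428
top shutter_post 0.68 [0.624 0.05 ]
top shutter_post 0.28 [ 0.505 -0.03 ]
top cover_bar 0.84 [ 0.502 -0.029]
top cover_foot 0.85 [ 0.506 -0.028]
side shutter_post 0.68 [0.627 0.044]
side cover_bar 0.68 [ 0.517 -0.035]
side cover_bar 0.32 [ 0.452 -0.296]
side cover_foot 0.83 [ 0.494 -0.037]
```

View pics/side2.png

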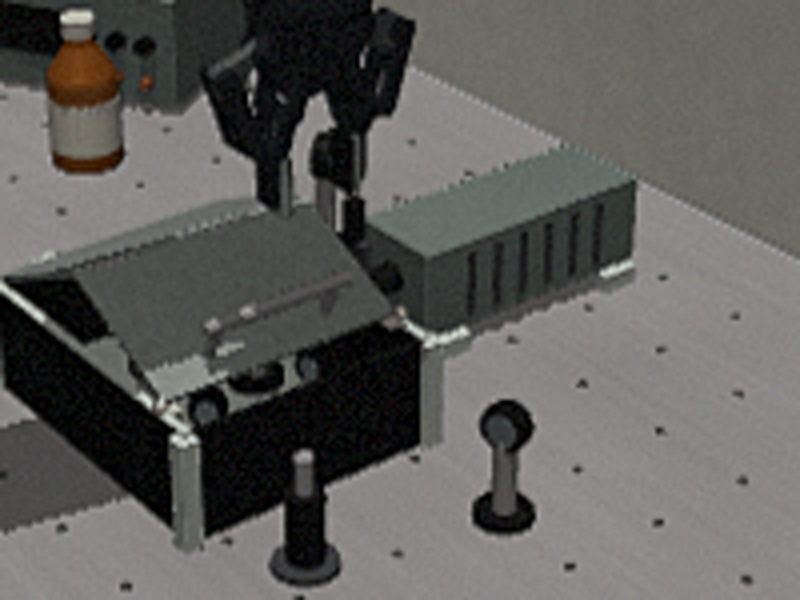

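View pics/top2.png

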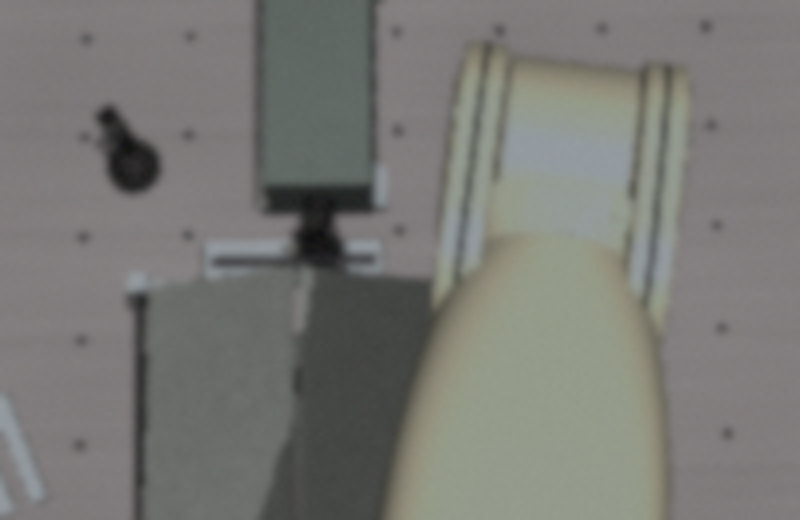

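The post is now at y≈0.05 with the blade between the tubes, so the shutter is closed. The cover is untouched, with the bar at y≈-0.03. I lower the tips in front of the bar and tilt the gripper body back 10°.

```bash
python3 -m inch '0 0 0 2 30 -8 0.5;0 0 0 0 30 0 0.5;0 0 0 0 30 0 0.5;0 0 0 0 23 0 0.5;5 0 0 0 0 0 0.5;5 0 0 0 0 0 0.5;0 0 0 0 0 0 0.5'; python3 -m inch '0 0 0 0 2 10 0.5;0 0 0 0 2 10 0.5;0 0 0 0 2 10 0.5;0 0 0 0 2 10 0.5'; python3 - <<'E'
from h import *
b=(150,300,240,440);c=bot.camera("side")
a=c["color"][b[0]:b[1],b[2]:b[3]];cv2.imwrite(f"pics/side3.png",cv2.resize(a,None,fx=4,fy=4,interpolation=cv2.INTER_CUBIC))
E
```

```text
clock: 10.12
eef_pos: [0.4976, -0.0829, 0.0988]
tool_rot: [-0.643, 0.005, -0.005, 0.766]
ft_force: [-0.1, -0.2, 0.5]
grip_width: 0.0426
clock: 10.62
eef_pos: [0.498, -0.0408, 0.0985]
tool_rot: [-0.644, 0.003, -0.004, 0.765]
ft_force: [-1.1, -6.5, 1.1]
grip_width: 0.0428
```

View pics/side3.png

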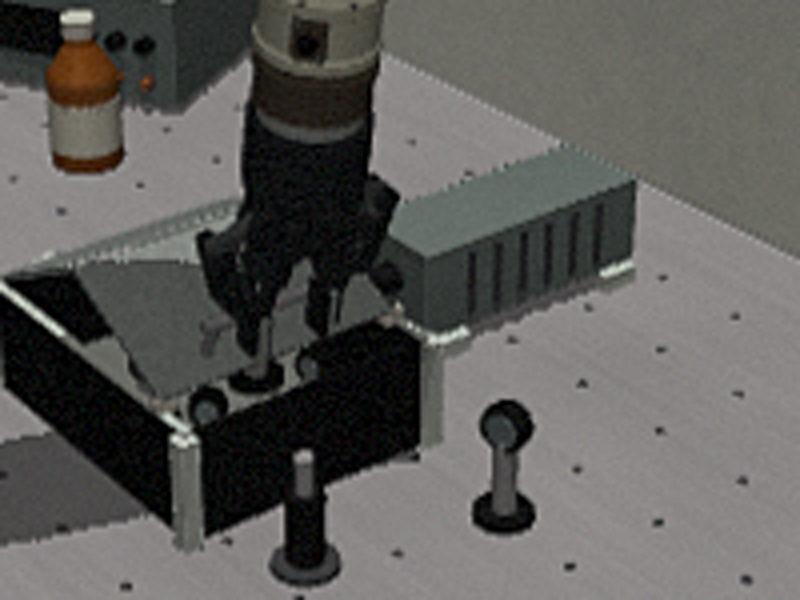

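Contact is on the bar at about 6.5 N. I push on, lowering the tips a little in the second half.

```bash
python3 -m inch '0 0 0 0 2 10 0.5;0 0 0 0 2 10 0.5;0 0 0 0 2 10 0.5;0 0 0 0 2 10 0.5;0 0 0 0 2 10 0.5;0 0 0 0 2 10 0.5'; python3 -m inch '0 0 0 0 3 10 0.5;0 0 0 0 3 10 0.5;0 0 0 0 3 10 0.5;0 0 0 0 3 10 0.5;0 0 0 0 3 10 0.5';python3 - <<'E'
from h import *
b=(130,280,200,400);c=bot.camera("side")
a=c["color"][b[0]:b[1],b[2]:b[3]];cv2.imwrite(f"pics/side4.png",cv2.resize(a,None,fx=4,fy=4,interpolation=cv2.INTER_CUBIC))
E
```

```text
clock: 11.42
eef_pos: [0.4987, 0.021, 0.097]
tool_rot: [-0.643, 0.004, -0.004, 0.766]
ft_force: [0.3, -2.6, -2.9]
grip_width: 0.0425
clock: 12.05
eef_pos: [0.4993, 0.0727, 0.0908]
tool_rot: [-0.643, 0.004, -0.004, 0.766]
ft_force: [0.6, -1.4, -2.5]
grip_width: 0.0422
```

View pics/side4.png

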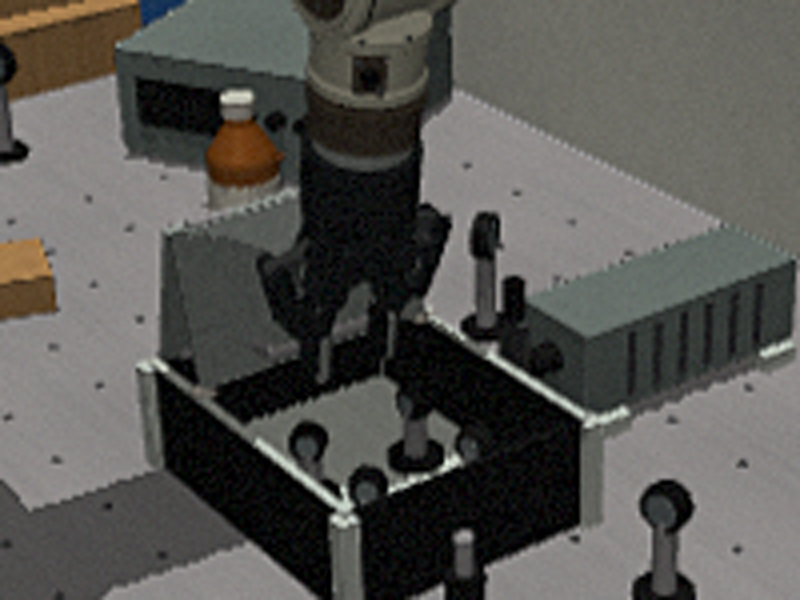

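The cover is folding properly and the ridge is rising. I continue at constant height to the stop, in smaller steps.

```bash
python3 -m inch '0 0 0 0 2 10 0.5;0 0 0 0 2 10 0.5;0 0 0 0 1 5 0.5;0 0 0 0 1 5 0.5'; python3 -m inch '0 0 0 0 1 5 0.5;0 0 0 0 0 0 0.5';python3 -m inch '0 0 0 0 0 3 0.5;0 0 0 0 0 0 0.5'
```

```text
clock: 12.6
eef_pos: [0.4997, 0.103, 0.0902]
tool_rot: [-0.643, 0.004, -0.005, 0.766]
ft_force: [-0.1, -1.3, -1.4]
grip_width: 0.0428
clock: 12.85
eef_pos: [0.5, 0.1083, 0.0904]
tool_rot: [-0.642, 0.003, -0.005, 0.766]
ft_force: [0.3, -0.1, -1.0]
grip_width: 0.0428
clock: 13.1
eef_pos: [0.4999, 0.1108, 0.0908]
tool_rot: [-0.643, 0.004, -0.005, 0.766]
ft_force: [-0.6, -0.4, -0.7]
grip_width: 0.0429
```

```bash
python3 -m inch '0 0 0 0 0 3 0.5;0 0 0 0 0 0 0.5'; python3 -m inch '0 0 0 0 0 2 0.5;0 0 0 0 0 0 0.5';python3 - <<'E'
from h import *
b=(130,280,200,400);c=bot.camera("side")
a=c["color"][b[0]:b[1],b[2]:b[3]];cv2.imwrite(f"pics/side5.png",cv2.resize(a,None,fx=4,fy=4,interpolation=cv2.INTER_CUBIC))
E
```

```text
clock: 13.35
eef_pos: [0.4999, 0.1137, 0.0912]
tool_rot: [-0.643, 0.004, -0.005, 0.766]
ft_force: [0.1, -0.8, -0.0]
grip_width: 0.0427
clock: 13.6
eef_pos: [0.4998, 0.1152, 0.0912]
tool_rot: [-0.643, 0.004, -0.004, 0.766]
ft_force: [0.4, -1.7, -1.5]
grip_width: 0.0427
```

View pics/side5.png

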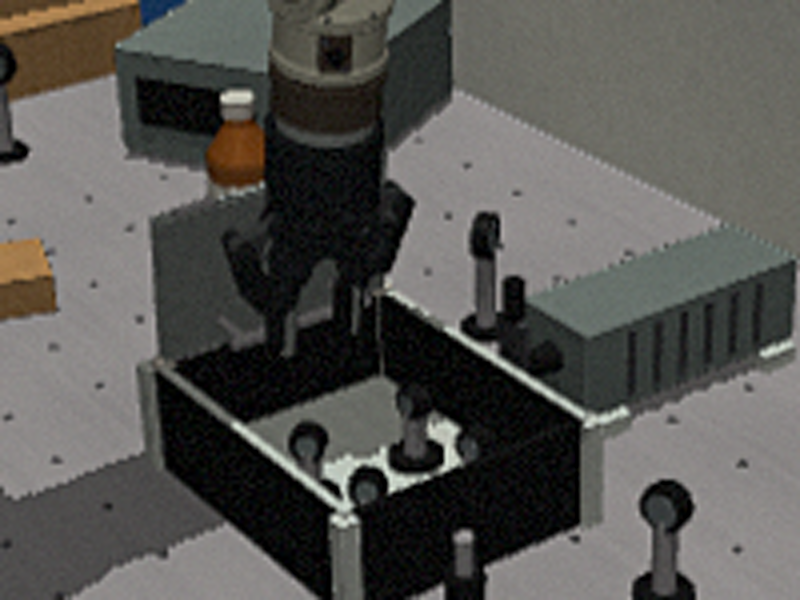

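```bash
python3 -m inch '0 0 0 0 0 2 0.5;0 0 0 0 0 0 0.5'; python3 -m inch '0 0 0 0 0 2 0.5;0 0 0 0 0 0 0.5';python3 -m inch '0 0 0 0 0 2 0.5;0 0 0 0 0 0 0.5'
```

```text
clock: 13.9
eef_pos: [0.4998, 0.1171, 0.0915]
tool_rot: [-0.643, 0.004, -0.004, 0.766]
ft_force: [-0.2, -2.8, -3.1]
grip_width: 0.0425
clock: 14.15
eef_pos: [0.4998, 0.1196, 0.0922]
tool_rot: [-0.643, 0.004, -0.004, 0.766]
ft_force: [0.4, -1.7, -1.2]
grip_width: 0.0426
clock: 14.4
eef_pos: [0.4998, 0.12, 0.0925]
tool_rot: [-0.644, 0.004, -0.005, 0.765]
ft_force: [0.4, -7.0, -0.4]
grip_width: 0.0425
```

```bash
python3 -m inch '0 0 0 0 0 3 0.5;0 0 0 0 0 0 0.5'; python3 -m inch '0 0 0 0 0 3 0.5;0 0 0 0 0 0 0.5;0 0 0 0 0 0 0.5'
```

```text
clock: 14.65
eef_pos: [0.4998, 0.1204, 0.0927]
tool_rot: [-0.646, 0.005, -0.005, 0.763]
ft_force: [0.2, -14.9, 0.3]
grip_width: 0.0425
clock: 15.02
eef_pos: [0.4997, 0.1206, 0.0927]
tool_rot: [-0.648, 0.005, -0.006, 0.761]
ft_force: [-0.4, -21.0, 0.1]
grip_width: 0.0424
```

Hard stop reached: the force rises with no further motion. I back off and clear out.

```bash
python3 -m inch '0 0 0 0 0 -10 0.5;0 0 0 0 -3 -20 0.5;0 0 0 0 -5 -30 0.5;0 0 0 0 -5 -30 0.5;0 0 0 0 -40 -20 0.5;0 0 0 0 -40 -40 0.5;0 0 0 0 -40 -40 0.5;0 0 0 0 0 -50 0.5;0 0 0 0 0 -50 0.5;0 0 0 0 0 0 0.5;0 0 0 0 0 0 0.5'; python3 - <<'E'
from h import *
for n,b in (("top",(150,300,200,400)),("side",(130,280,200,400))):
    c=bot.camera(n)
    a=c["color"][b[0]:b[1],b[2]:b[3]];cv2.imwrite(f"pics/{n}6.png",cv2.resize(a,None,fx=4,fy=4,interpolation=cv2.INTER_CUBIC))
    for nm,z in (("shutter_post",.123),("cover_bar",.104),("cover_foot",.084),("cover_ridge",.194),("cover_hinge",.084),("lens_mount",0),("mirror_mount",0),("post_holder",0),("clamp_fork",0),("bottle",0),("optic_box",0),("screw_tray",0),("driver",0)):
        for d in bot.spot_point(nm,n)[:1]: print(n,nm,d["conf"],onz(c,d["point"],z).round(3))
E
```

```text
clock: 16.4
eef_pos: [0.4966, -0.1806, 0.1744]
tool_rot: [-0.642, 0.004, -0.005, 0.767]
ft_force: [0.2, 0.3, 0.1]
grip_width: 0.043
top shutter_post 0.54 [0.624 0.058]
top cover_bar 0.69 [0.507 0.126]
top cover_foot 0.87 [0.498 0.166]
top cover_ridge 0.91 [0.502 0.166]
top cover_hinge 0.86 [0.505 0.167]
top lens_mount 0.72 [ 0.571 -0.154]
top mirror_mount 0.58 [0.691 0.194]
top post_holder 0.59 [ 0.447 -0.119]
top bottle 0.97 [0.634 0.428]
top optic_box 0.86 [0.424 0.473]
top screw_tray 0.59 [ 0.566 -0.485]
top driver 0.77 [ 0.409 -0.444]
side shutter_post 0.45 [0.635 0.053]
side cover_bar 0.87 [0.506 0.112]
side cover_foot 0.85 [0.497 0.16 ]
side cover_ridge 0.85 [0.514 0.178]
side cover_hinge 0.64 [0.514 0.169]
side lens_mount 0.93 [ 0.575 -0.167]
side mirror_mount 0.78 [0.708 0.219]
side post_holder 0.94 [ 0.452 -0.134]
side clamp_fork 0.7 [0.792 0.256]
side optic_box 0.64 [0.439 0.474]
side screw_tray 0.87 [ 0.578 -0.483]
side driver 0.71 [ 0.404 -0.444]
```

View pics/side6.png

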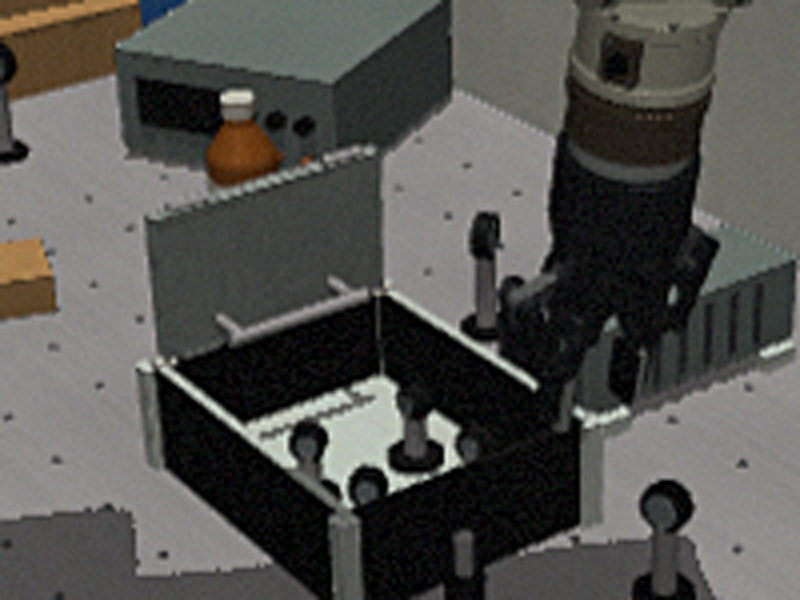

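View pics/top6.png

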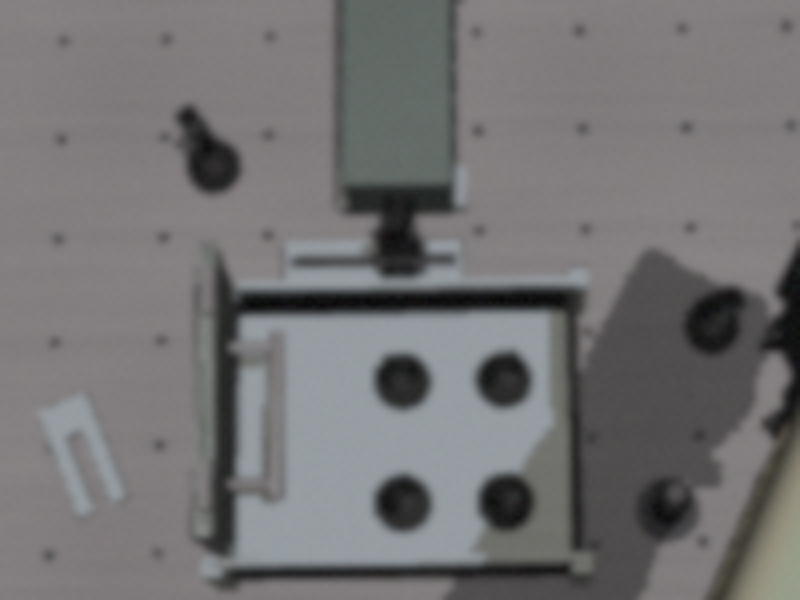

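```bash
python3 -c "
from h import *
print(bot.get_obs()['ft_force']);print(bot.job_done())"
```

```text
[-0.15310135 -0.312493   -0.48252614]
the job is handed in; nothing more can be done
None
```

The shutter is closed and the cover is folded flat at the hinge end. I handed the job in at about 17.7 s, and no verdict was reported.

**What I did:**
- **Shutter:** I pushed the post in -y with the shut fingers until the force rose to 20 N with no further motion, which is its end stop.
- **Cover:** I pushed the bar back with the tool tilted 10° until it hit a hard stop at 21 N, then backed off and moved clear.

**Last checks:**
- **Shutter post:** It stands in line with the beam tubes, at y≈0.05–0.06.
- **Panels:** They stand upright together, with the ridge, foot and hinge all at y≈0.166 in the top view. The bar is at y≈0.126, where it should lie when folded.
- **Robot:** The wrist force is about zero, so nothing is being touched.
- **Loose things:** They look unmoved.

**Disagreements:**
- The side camera's positions differed from the top camera's by 10–25 mm for some points. The bar, for example, read 0.112 against 0.126.
- The side network put the clamp fork in a wrong place (x≈0.79), but the top picture shows it where it started.
- The top network found no clamp fork, and the side network found no bottle, in the last look. The bottle was found in the top view and both show in the pictures.

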